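# Clamp a freshly glued carton in the screw press

### The arm

A 6-joint arm with a two-finger parallel gripper is mounted at the origin on a cart in front of the work surface, level with it; the furniture and walls round the work are solid. World frame = base frame: x ahead of the robot, y to its left, z up, the work surface at z = 0. Lengths are in m, angles in rad, forces in N, time in s.
With the tool pointing down it reaches from about 0.325 to 0.775 m from the base axis. Payload 5.5 kg.
Tool frame: the origin (TCP) lies on the centre line of the jaws, within the pads' length; the fingertips stand 11 mm ahead of it and the grasp point (between the pads) lies 8 mm behind it; z points along the fingers, y is the line along which they close (so a half turn about z gives the same grasp; the last joint's range is limited). The gripper opens to 88 mm and grips with 3 to 60 N. Pads are 20 mm wide; open, the fingers measure 115 mm over their backs; the gripper's body (75 mm by 178 mm) begins 61 mm behind the grasp point.
Start: joints at [1.19, 0.091, 1.231, -0, 1.82, -0.057], TCP at [0.191, 0.569, 0.234] pointing down, gripper open.
Joint ranges: [-2.87, 2.87], [-0.86, 2.18], [0.17, 2.46], [-1.51, 4.65], [0.06, 2.69], [-2.65, 2.65]. Speed limits (rad/s): [2.57, 2.57, 3.01, 3.14, 3.14, 3.14].

### API

Orientations are given as a unit quaternion [w, x, y, z].
In Python, from rig import observe, vision, workorder gives the robot as it stands.
- The arm moves only by the shell command python3 -m jog 'ROWS' [OPENING] [FORCE]. ROWS is JSON, a list of rows, each a list of 4 numbers: the shift along the world's x, y, z normalised to -1 to 1, where 1 is 0.25 m, then the turn about the world's z normalised to -1 to 1, where 1 is 0.15 rad. A call has 1 to 10 rows; each row shifts and turns the commanded pose from where the row before left it; what a row does not reach is not made up. A row lasts 1/10 s, in which the tool goes at most 50 mm and 8.59 degrees, less where a joint would pass 70% of its speed; a pose out of reach is approached as far as the arm can. A call with a number of a shift or a turn outside -1 to 1 is refused whole. A call with a gripper value outside its range is refused whole. OPENING is the closure, from 0 (fully open) to 1 (shut), set as the call begins (- or left out, the last holds). The fingers move at their own pace and stop on an object; FORCE is the grip in N (left out, the last holds). Time passes only in rows, so rows that do not move let the fingers close. It gives the time, the measured TCP pose, the force, the opening and the grip force at its end, in the units of the state.
- observe(): the state, without advancing time (a new reading comes with each control period).
- vision.capture(name): name is "scene" or "side" or "wrist"; returns a dict with "img" (420x560x3 uint8, blue, green, red), "fovy" (degrees; the focal length in pixels is half the picture's height over the tangent of half this angle, whatever the lens; pixels are square), "cx", "cy" (the principal point, pixels), "pose" (4x4, takes a point from camera to world coordinates); the wrist camera has in their place "T_tool_cam" (4x4, takes a point from camera to tool coordinates, whose origin is the TCP and whose axes are the flange's). Camera axes: x right, y up, looking along -z (the intrinsics and any distortion apply to the point x, -y, -z); pixel columns grow to the right and rows downward; lengths in m; the calibration is good to about 2 mm. The wrist camera is an equidistant fisheye: a pixel r from the principal point sees the ray r / f radians off the axis. A picture is of the moment at which its call begins: read the wrist's pose just before it. There is no depth.
- workorder.close_job(): hands the job in; it is judged then, once.
The state is a dict: "t": time; "joint_pos": joint angles; "dq": joint speeds; "tau": joint torques, N m; "ee_pos": TCP position; "tcp_rot": TCP orientation; "force": force on the tool from outside, world axes, zero at the start; "wrist_torque": the same for the moment, N m; "gripper_width": finger opening in m; "grasp_force": force on a finger pad.
Only numpy, scipy, OpenCV 4.12 (cv2) and the standard library are available. Lean on these libraries where they do the work, as an engineer would, in place of code of your own. Each camera call takes 0.05 s, during which the arm holds its last target. There are 200 camera calls.

### The job

The carton on the press's slide-out tray has just been glued shut and has to be held under the screw press while the glue sets. Keeping the carton where it lies, push the tray in under the press, lifting its grip end over the raised bead, and let it down fully home behind the bead; then wind the handwheel's crank clockwise until the pressure plate just meets the carton, and snug it by a further quarter turn, no more than a third, so that it is firmly held but not crushed. Leave the things standing around alone.

Things in the scene. Friction and masses are not known exactly. Their poses are not given: they have to be found in the camera images.
- press: Grey bench screw press, fixed. Origin on the table directly below the screw's axis, z up. Column on its +x side (front face 97 mm from the axis), arm (top at 194 mm) over a bed 170 mm wide, top at z 16 mm, that runs along y from -90 to +255 mm between guide rails (inner faces x +-72 mm, tops at 42 mm). An end stop at y -78 mm ends the tray's inward (-y) travel. Open on its -x side.
- bead (a point): Middle of the top of a steel bead, 7 mm high and 8 mm wide, that lies across the bed 138 mm along +y from the press origin; axes as the press's. A batten under the tray must be lifted over it; behind it the tray cannot creep out.
- tray: Loose plywood tray, 140 mm wide, y from -76 to +174 mm, 0.5 kg, axes as the press's. Stands on two 10 mm cross battens, the outer at y 118 to 130 mm. Origin at the battens' foot under the middle of its rubber mat (mat top 22 mm up). Starts 60 to 100 mm out (+y); the batten meets the bead 24 mm before home. Home: at the stop, origin 2 mm inward of the press origin, 6 mm play.
- tray_grip (a point): Middle of the tray's upright steel grip, a round post 24 mm in diameter, 48 mm high, at the tray's outer end (150 mm along +y from the tray origin, 45 mm above it); the board is 25 mm below this point, the top 23 mm above. Can be taken from any side. Lift it 10 to 20 mm to clear the bead. At z 61 mm when the tray is down on the bed.
- carton: Closed brown carton, 120 x 68 x 51 mm (its own x is the 68 mm side), about 0.25 kg, lying on the tray's rubber mat with its long side across the tray. Origin in the middle of its underside.
- plate_face (a point): Middle of the underside of the pressure plate, 90 x 90 mm aluminium on 15 mm of sponge rubber under the ram; starts 18 to 40 mm above the carton's top. Once it meets the carton it stays there while the ram goes on down and squeezes the rubber, about 9 N per mm.
- press_wheel (a joint): Turn of the handwheel and screw, rad: 0 with the screw fully up, growing clockwise seen from above, up to 16.6. A full turn lowers ram, plate, wheel and crank together by 20 mm. The wheel has a steady friction of 0.22 N m (about 4 N at the crank) and stays where it is left, also under load. A quarter turn of squeeze adds about 2.5 N at the crank.
- crank_grip (a point): Middle of the crank: an upright black handle, 25 mm in diameter, 50 mm high, that spins freely on its own pin on the wheel's rim, 58 mm from the screw's axis. Its top is 23 mm above this point, the rim begins 31 mm below. At z 0.298 with the screw fully up. Its x and y axes mean nothing.
- tape_brown: Roll of brown packing tape lying flat, 120 mm across, 48 mm high; a bystander. Origin in the middle of its underside.
- tape_clear: Roll of tan tape lying flat, 104 mm across, 48 mm high; a bystander. Origin in the middle of its underside.
- label_gun: Grey hand label gun lying on its side behind the press, about 163 x 177 x 32 mm; a bystander. Origin under its middle.
There are look-alikes about, which are no part of the job. What is shaped like the carton but green or purple is not meant.

How it is judged:
By the outcome, as a careful person would: the job done as asked, in the order asked, and still so for the second after the job is handed in, with the robot touching nothing.
It also fails if it takes over 64 s, if anything falls off the work surface, if the arm or the gripper's body presses on something with over 40 N, if the wrist force passes 120 N, or if a joint passes its speed limit or range.

## Working session

There is one attempt and no reset: what is moved stays moved. The work goes in short steps, Python scripts to look and compute and a shell command to move; the robot and the scene stay as the last step left them, time stands still between calls to the robot, and variables do not carry over. Pictures are saved under pics/ and viewed, at most 10 in all, crops included, and the job is handed in when it is done.

```bash
ls; mkdir -p pics
python3 - <<'E'
from rig import observe, vision
import cv2, numpy as np
s=observe(); print({k:np.round(v,3).tolist() for k,v in s.items()})
for n in ["scene","side","wrist"]:
    c=vision.capture(n); cv2.imwrite(f"pics/{n}0.png",c["img"]); 
    print(n,{k:np.round(v,4).tolist() for k,v in c.items() if k!="img"})
E
```

```text
pics
{'t': 0.0, 'joint_pos': [1.19, 0.092, 1.232, -0.0, 1.82, -0.057], 'dq': [-0.002, -0.001, 0.003, 0.002, 0.0, 0.001], 'tau': [-0.0, -44.646, -40.645, 0.07, 0.03, -0.0], 'ee_pos': [0.191, 0.569, 0.233], 'tcp_rot': [-0.0, 0.161, 0.987, -0.001], 'force': [-0.389, 0.149, 1.042], 'wrist_torque': [0.029, -0.041, -0.019], 'grasp_force': 0.0, 'gripper_width': 0.088}
scene {'fovy': 52.4975, 'cx': 284.8026, 'cy': 212.3945, 'pose': [[0.6599, 0.4327, -0.6142, -0.2362], [-0.7513, 0.3908, -0.5319, -0.6188], [0.0099, 0.8125, 0.5829, 1.0239], [0.0, 0.0, 0.0, 1.0]]}
side {'fovy': 48.982, 'cx': 283.405, 'cy': 209.3799, 'pose': [[-0.9804, 0.1355, -0.1428, 0.4198], [-0.1969, -0.6662, 0.7193, 1.1212], [0.0023, 0.7333, 0.6799, 1.111], [0.0, 0.0, 0.0, 1.0]]}
wrist {'fovy': 65.7065, 'cx': 283.2666, 'cy': 210.8656, 'T_tool_cam': [[0.0008, 0.9704, 0.2416, 0.065], [1.0, -0.0008, 0.0001, -0.0001], [0.0003, 0.2416, -0.9704, -0.1505], [0.0, 0.0, 0.0, 1.0]]}
```

View pics/scene0.png

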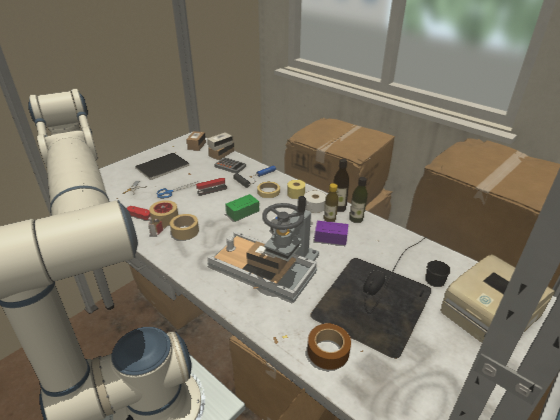

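View pics/side0.png

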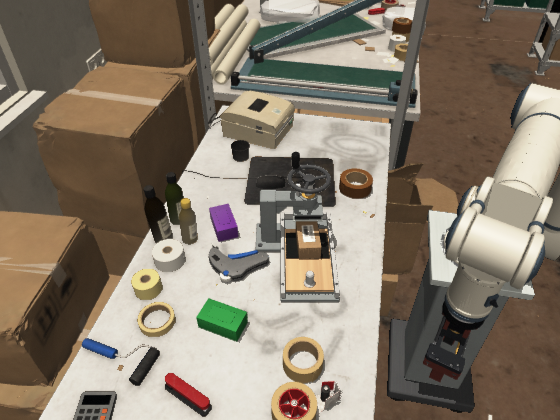

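The scene view shows the press at about (275,255) with the tray to its left and the crank at about (302,203). The side view shows the tray grip at about (309,280), the brown carton at about (308,240) under the plate, and the crank at about (296,160). The green (222,318) and purple (223,222) boxes are look-alikes. The brown one on the tray's mat is the carton meant. I'll confirm that in enlarged crops.

Run:
```python
import cv2, numpy as np
a=cv2.imread("pics/scene0.png")[180:305,195:345]; b=cv2.imread("pics/side0.png")[145:310,235:355]
cv2.imwrite("pics/c1.png",cv2.resize(a,None,fx=5,fy=4.8,interpolation=cv2.INTER_CUBIC)[:600]) 
a=cv2.resize(a,None,fx=4.8,fy=4.8,interpolation=cv2.INTER_CUBIC);cv2.imwrite("pics/c1.png",a)
b=cv2.resize(b,None,fx=3.6,fy=3.6,interpolation=cv2.INTER_CUBIC);cv2.imwrite("pics/c2.png",b)
```

```text
(no output)
```

View pics/c1.png

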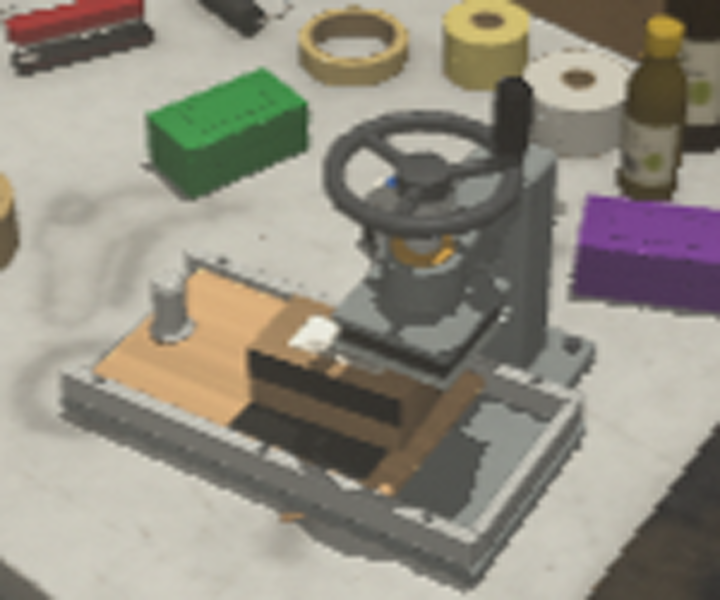

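View pics/c2.png

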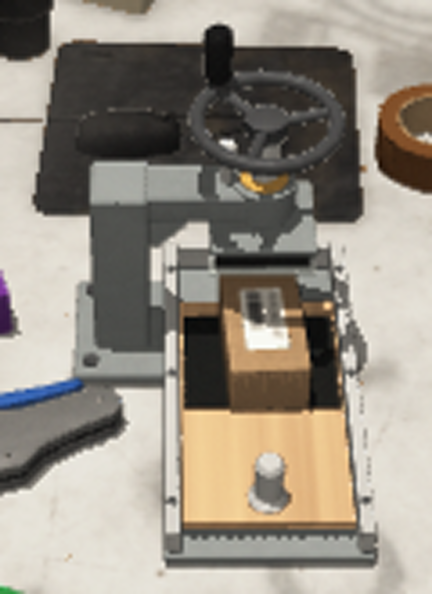

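The crops confirm that the brown carton on the tray's mat is the one meant. In the scene crop, the tray grip top is at (167,280), the crank at (513,115), and the rail corners at (62,378), (470,550), (580,395) and (190,258). In the side crop, the grip top is at (270,458) and the crank top at (217,28). Next I fit the press pose from these.

```bash
cat > h.py <<'E'
import numpy as np, json
from rig import observe, vision
from scipy.spatial.transform import Rotation as R
from scipy.optimize import least_squares
def cap(n):
    s=observe(); c=vision.capture(n)
    if n=="wrist":
        q=s["tcp_rot"]; T=np.eye(4); T[:3,:3]=R.from_quat([q[1],q[2],q[3],q[0]]).as_matrix(); T[:3,3]=s["ee_pos"]
        c["pose"]=T@np.array(c["T_tool_cam"])
    c["name"]=n
    return c
def proj(c,P):
    T=np.linalg.inv(c["pose"]); p=np.atleast_2d(P)@T[:3,:3].T+T[:3,3]
    x,y,z=p[:,0],-p[:,1],-p[:,2]; f=210/np.tan(np.radians(c["fovy"])/2)
    if c["name"]=="wrist":
        r=np.hypot(x,y); k=f*np.arctan2(r,z)/np.maximum(r,1e-9)
    else: k=f/z
    return np.c_[c["cx"]+k*x,c["cy"]+k*y]
def tri(obs,x0=(.5,.2,.1),z=None):
    "obs: list of (cam,(u,v)); z fixed optional"
    g=lambda p: np.r_[p[:2],p[2] if z is None else z]
    r=least_squares(lambda p:np.ravel([proj(c,g(p))[0]-uv for c,uv in obs]),x0)
    return g(r.x), np.round(r.fun,1)
E
python3 - <<'E'
from h import *
import cv2
S=cap("scene");D=cap("side")
s=lambda u,v:np.array([195+u/4.8,180+v/4.8]); d=lambda u,v:np.array([235+u/3.6,145+v/3.6])
for k in("dist","distortion"): print(S.get(k))
pts=[(S,(-85,255,42),s(62,378)),(S,(-85,-90,42),s(470,550)),(S,(85,-90,42),s(580,395)),(S,(85,255,42),s(190,258)),(D,(-85,255,0),d(375,565)),(D,(85,255,0),d(165,562))]
def W(p,P):
    P=np.array(P)/1e3; c,n=np.cos(p[2]),np.sin(p[2]); return np.array([p[0]+c*P[0]-n*P[1],p[1]+n*P[0]+c*P[1],P[2]])
r=least_squares(lambda p:np.ravel([proj(c,W(p,P))[0]-uv for c,P,uv in pts]),[.5,.2,0],loss='soft_l1')
p=r.x; print("press",p,"yaw deg",np.degrees(p[2]))
for c,P,uv in pts: print(P,proj(c,W(p,P))[0]-uv)
g,e=tri([(S,s(167,280)),(D,d(270,458))]);print("grip top",g,e)
g,e=tri([(S,s(167,280)),(D,d(270,458))],z=.084);print("grip top z84",g,e)
cth=lambda g:(np.array([[np.cos(p[2]),np.sin(p[2])],[-np.sin(p[2]),np.cos(p[2])]])@(g[:2]-p[:2])*1e3).round(1)
print("grip in press",cth(g))
k,e=tri([(S,s(513,82)),(D,d(217,28))]);print("crank top",k,e,cth(k))
w,e=tri([(S,s(424,165)),(D,d(267,117))]);print("hub",w,e,cth(w))
for n,c in(("S",S),("D",D)):
    for P in [(0,255,16),(0,0,194)]: pass
print("carton corners: S/D",)
E
```

```text
None
None
press [0.55028388 0.06953101 0.20299645] yaw deg 11.630839741819216
(-85, 255, 42) [-2.15183555 -0.96617385]
(-85, -90, 42) [0.98537921 0.6467463 ]
(85, -90, 42) [2.08839459 0.87462279]
(85, 255, 42) [-0.16836436 -2.40439844]
(-85, 255, 0) [ 0.07841561 -0.06745236]
(85, 255, 0) [0.09225921 0.91837443]
grip top [0.50912399 0.27856991 0.08420905] [-0.  0. -0. -0.]
grip top z84 [0.50915647 0.27852615 0.084     ] [ 0.   0.1 -0.   0. ]
grip in press [  1.9 213. ]
crank top [0.60004577 0.03847636 0.31888102] [ 0. -0.  0.  0.] [ 42.5 -40.4]
hub [0.55277855 0.0721789  0.26247969] [-0.5  0.4 -0.4 -0.4] [3.  2.1]
carton corners: S/D
```

```bash
python3 -m jog '[[0.127,-0.116,-0.016,-0.7],[0.127,-0.116,-0.016,-0.7],[0.127,-0.116,-0.016,-0.7],[0.127,-0.116,-0.016,-0.7],[0.127,-0.116,-0.016,-0.7],[0.127,-0.116,-0.016,-0.7],[0.127,-0.116,-0.016,-0.7],[0.127,-0.116,-0.016,-0.7],[0.127,-0.116,-0.016,-0.7],[0.127,-0.116,-0.016,-0.7]]' 0.3
python3 -m jog '[[0,0,0,0],[0,0,0,0]]'
cat > look.py <<'E'
import sys,cv2
from h import *
n=sys.argv[1]; c=cap("wrist"); cv2.imwrite(f"pics/{n}.png",c["img"])
np.savez(f"pics/{n}.npz",**{k:v for k,v in c.items() if k not in("img",)})
E
python3 look.py w1
```

```text
t: 1.25
ee_pos: [0.5095, 0.2774, 0.1935]
tcp_rot: [-0.0, 0.636, 0.772, 0.0]
force: [0.4, 1.0, 0.2]
gripper_width: 0.0618
grasp_force: 0.0
t: 1.45
ee_pos: [0.5086, 0.2782, 0.1931]
tcp_rot: [-0.0, 0.635, 0.773, -0.0]
force: [-0.5, 0.7, 0.8]
gripper_width: 0.061
grasp_force: 0.0
```

View pics/w1.png

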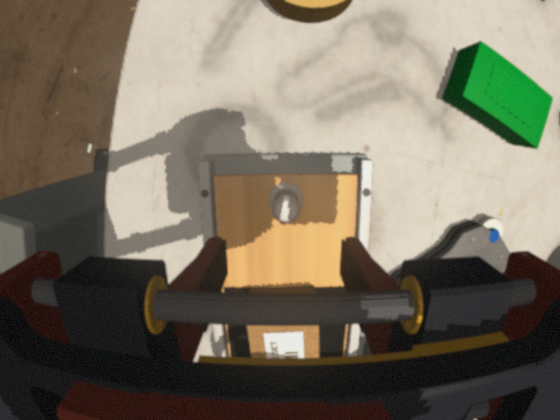

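The wrist view shows the grip post at about (287,203), the bed's outer end between (207,155) and (372,155), and the carton under the jaws at (285,340). I check these against the fitted model.

```bash
python3 - <<'E'
from h import *
d=np.load("pics/w1.npz"); c={k:d[k] for k in d}; c["name"]="wrist"
for px,py,yaw in [(.5503,.0695,.203)]:
  cs,sn=np.cos(yaw),np.sin(yaw)
  for P in [(2,213,84),(2,213,36),(-85,255,42),(85,255,42),(-72,255,42),(72,255,42),(-85,255,0),(85,255,0),(-70,237,36),(70,237,36)]:
    P_=np.array(P)/1e3; print(P,proj(c,[px+cs*P_[0]-sn*P_[1],py+sn*P_[0]+cs*P_[1],P_[2]]).round(1))
E
python3 -c "
import cv2;a=cv2.imread('pics/w1.png')[140:300,180:390];cv2.imwrite('pics/w1c.png',cv2.resize(a,None,fx=3.7,fy=3.7,interpolation=2))"
```

```text
(2, 213, 84) [[283.7 211.3]]
(2, 213, 36) [[283.8 199.2]]
(-85, 255, 42) [[192.1 158.2]]
(85, 255, 42) [[371.1 157.1]]
(-72, 255, 42) [[205.2 157.8]]
(72, 255, 42) [[357.9 156.8]]
(-85, 255, 0) [[202.8 154.9]]
(85, 255, 0) [[360.9 153.9]]
(-70, 237, 36) [[209.4 175.7]]
(70, 237, 36) [[354.  174.8]]
```

View pics/w1c.png

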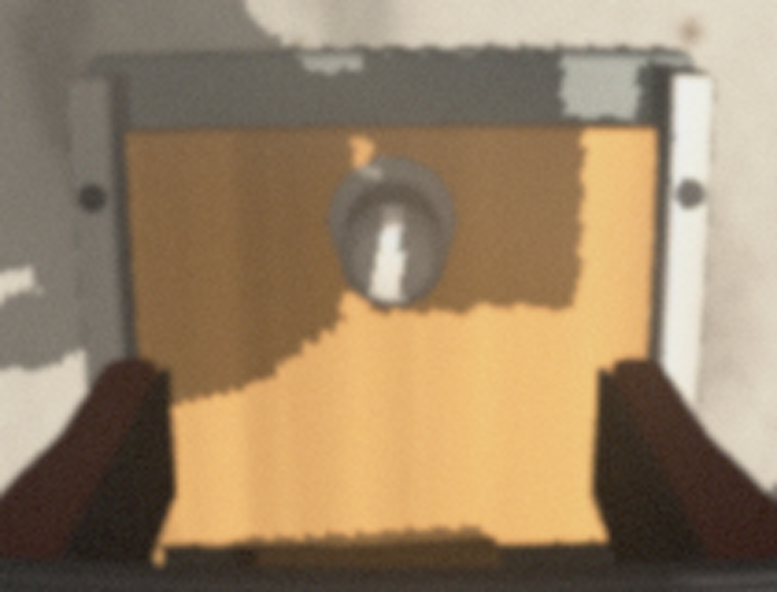

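```bash
python3 -m jog '[[0.008,0,-0.13,0],[0,0,-0.14,0],[0,0,-0.14,0],[0,0,-0.1,0],[0,0,-0.03,0],[0,0,0,0]]' 0.3 && python3 -m jog '[[0,0,0,0],[0,0,0,0],[0,0,0,0],[0,0,0,0],[0,0,0,0]]' 1 35
```

```text
t: 2.1
ee_pos: [0.5091, 0.2797, 0.058]
tcp_rot: [-0.0, 0.633, 0.774, -0.001]
force: [0.0, -0.3, -0.0]
gripper_width: 0.0613
grasp_force: 0.0
t: 2.6
ee_pos: [0.5106, 0.2789, 0.0591]
tcp_rot: [0.0, 0.634, 0.773, 0.0]
force: [-0.9, 0.5, -0.2]
gripper_width: 0.0251
grasp_force: 0.0
```

```bash
python3 -m jog '[[0,0,0,0],[0,0,0,0],[0.0028,-0.0137,0,0],[0.0056,-0.0274,0,0],[0.0056,-0.0274,0,0],[0.0056,-0.0274,0,0],[0.0028,-0.0137,0,0],[0,0,0,0]]'
```

```text
t: 3.4
ee_pos: [0.5163, 0.2514, 0.0591]
tcp_rot: [0.0, 0.634, 0.773, 0.0]
force: [-0.5, 2.5, 4.1]
gripper_width: 0.0234
grasp_force: 35.0
```

```bash
python3 -m jog '[[0,0,0.015,0],[0,0,0.02,0],[0,0,0.025,0],[0,0,0,0]]' && python3 -m jog '[[0.0028,-0.0137,0,0],[0.0056,-0.0274,0,0],[0.0056,-0.0274,0,0],[0.0056,-0.0274,0,0],[0.0028,-0.0137,0,0],[0,0,0,0]]'
```

```text
t: 3.8
ee_pos: [0.5161, 0.2511, 0.074]
tcp_rot: [0.0, 0.634, 0.773, -0.0]
force: [-0.1, -2.6, -4.8]
gripper_width: 0.0232
grasp_force: 35.0
t: 4.4
ee_pos: [0.5218, 0.2228, 0.0735]
tcp_rot: [0.0, 0.635, 0.773, -0.0]
force: [0.0, -1.2, -5.0]
gripper_width: 0.0236
grasp_force: 35.0
```

```bash
python3 -m jog '[[0.0024,-0.0118,0,0],[0.0012,-0.0059,0,0],[0,0,0,0]]'; python3 -m jog '[[0.0016,-0.0078,0,0],[0,0,0,0]]'; python3 -m jog '[[0.0016,-0.0078,0,0],[0,0,0,0]]'
```

```text
t: 4.7
ee_pos: [0.5225, 0.2195, 0.0736]
tcp_rot: [0.0, 0.634, 0.773, -0.0]
force: [-1.6, 1.3, -4.5]
gripper_width: 0.0233
grasp_force: 35.0
t: 4.9
ee_pos: [0.5229, 0.2176, 0.0736]
tcp_rot: [0.0, 0.634, 0.773, -0.0]
force: [-0.4, 1.3, -4.5]
gripper_width: 0.0234
grasp_force: 35.0
t: 5.1
ee_pos: [0.5233, 0.2155, 0.0736]
tcp_rot: [0.0, 0.634, 0.773, -0.0]
force: [-0.3, 1.0, -3.8]
gripper_width: 0.0233
grasp_force: 35.0
```

```bash
for i in 1; do python3 -m jog '[[0.0016,-0.0078,0,0],[0,0,0,0]]'; done; python3 -m jog '[[0.0016,-0.0078,0,0],[0,0,0,0]]' | grep -E "ee_pos|force"; python3 -m jog '[[0.0008,-0.0039,0,0],[0,0,0,0]]'| grep -E "ee_pos|force"
```

```text
t: 5.3
ee_pos: [0.5238, 0.2135, 0.0736]
tcp_rot: [0.0, 0.634, 0.773, -0.0]
force: [-0.5, 1.1, -4.0]
gripper_width: 0.0233
grasp_force: 35.0
ee_pos: [0.5243, 0.2128, 0.0741]
force: [-0.4, 5.3, -3.6]
grasp_force: 35.0
ee_pos: [0.5243, 0.2127, 0.0743]
force: [-1.4, 7.4, -3.1]
grasp_force: 35.0
```

```bash
python3 -m jog '[[-0.001,0.0059,0,0],[0,0,-0.015,0],[0,0,-0.02,0],[0,0,-0.02,0],[0,0,0,0]]'; python3 -m jog '[[0,0,-0.006,0],[0,0,0,0],[0,0,0,0]]'| grep -E "ee_pos|force"
```

```text
t: 6.2
ee_pos: [0.5239, 0.2156, 0.0604]
tcp_rot: [-0.002, 0.633, 0.774, 0.003]
force: [-2.8, 13.7, 0.3]
gripper_width: 0.0236
grasp_force: 35.0
ee_pos: [0.5239, 0.2157, 0.0595]
force: [-2.7, 14.5, 0.4]
grasp_force: 35.0
```

```bash
python3 -m jog '[[-0.0012,0.006,0,0],[0,0,-0.002,0],[0,0,0,0]]'| grep -E "ee_pos|force"; python3 -m jog '[[0,0,0,0],[0,0,0,0],[0,0,0,0],[0,0,0,0]]' 0.3;  python3 -m jog '[[0,0,0.1,0],[-0.012,0.0588,0.15,0],[-0.03,0.15,0.15,0],[-0.03,0.15,0.15,0],[0,0,0,0],[0,0,0,0]]'; python3 look.py w2
python3 - <<'E'
from h import *
d=np.load("pics/w2.npz"); c={k:d[k] for k in d}; c["name"]="wrist"
px,py,yaw=.5527,.0700,.203
cs,sn=np.cos(yaw),np.sin(yaw)
for P in [(0,148,84),(0,148,36),(-70,172,36),(70,172,36),(0,134,16),(0,142,16),(0,142,23),(85,255,0),(-85,255,0)]:
    P_=np.array(P)/1e3; print(P,proj(c,[px+cs*P_[0]-sn*P_[1],py+sn*P_[0]+cs*P_[1],P_[2]]).round(1))
E
```

```text
ee_pos: [0.5239, 0.2158, 0.0591]
force: [-2.6, 8.7, 1.2]
grasp_force: 35.0
t: 7.2
ee_pos: [0.524, 0.2133, 0.058]
tcp_rot: [0.0, 0.634, 0.773, -0.0]
force: [0.0, -0.5, 0.9]
gripper_width: 0.0518
grasp_force: 0.0
t: 7.8
ee_pos: [0.507, 0.299, 0.1912]
tcp_rot: [0.001, 0.634, 0.774, 0.001]
force: [-0.0, -0.7, 0.7]
gripper_width: 0.0612
grasp_force: 0.0
(0, 148, 84) [[281.2 303.5]]
(0, 148, 36) [[281.4 280.3]]
(-70, 172, 36) [[213.4 258.7]]
(70, 172, 36) [[349.4 258.2]]
(0, 134, 16) [[281.6 283.6]]
(0, 142, 16) [[281.6 277.2]]
(0, 142, 23) [[281.5 280. ]]
(85, 255, 0) [[360.  173.1]]
(-85, 255, 0) [[202.4 173.8]]
```

View pics/w2.png

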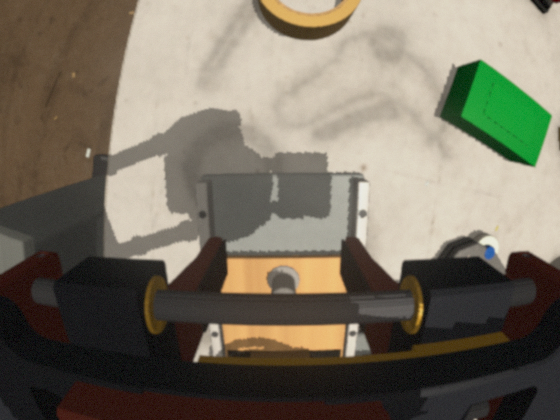

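The tray's board end is at v≈256 in the wrist view, within 2–3 mm of the prediction for home. The grip is at press y≈148, and the carton is still on its mat. Next is the crank, checking bottle clearance first.

```bash
python3 - <<'E'
from h import *
S=cap("scene");D=cap("side")
for n,a,b in [("tall brown",(342,161),(149,188)),("green",(362,181),(171,177)),("yellowcap",(333,187),(186,201)),("window-box",(0,0),(0,0))][:3]:
    print(n,*tri([(S,a),(D,b)]))
import cv2; cv2.imwrite("pics/side1.png",D["img"]);cv2.imwrite("pics/scene1.png",S["img"])
E
python3 -m jog '[[0,0,0.1,0],[0,0,0.19,0],[0,0,0.19,0],[0,0,0.14,0],[0,0,0.06,0]]' 0
```

```text
tall brown [1.01506926 0.17240197 0.2245563 ] [ 0.3 -0.3  0.2  0.3]
green [0.99590565 0.06423856 0.18527173] [ 0. -0.  0.  0.]
yellowcap [0.92019827 0.14101235 0.16241257] [ 0.2 -0.2  0.2  0.2]
t: 8.45
ee_pos: [0.5073, 0.2974, 0.3637]
tcp_rot: [0.001, 0.635, 0.773, 0.002]
force: [-0.2, 0.9, 1.5]
gripper_width: 0.0877
grasp_force: 0.0
```

```bash
python3 -m jog '[[0.062,-0.173,0,0],[0.062,-0.173,0,0],[0.062,-0.173,0,0],[0.062,-0.173,0,0],[0.062,-0.173,0,0],[0.062,-0.173,0,0],[0,0,0,0],[0,0,0,0]]'; python3 look.py w3
python3 - <<'E'
from h import *
d=np.load("pics/w3.npz"); c={k:d[k] for k in d}; c["name"]="wrist"
for P in [(.6,.0385,.319),(.6,.0385,.269),(.553,.071,.262)]: print(P,proj(c,P).round(1))
E
```

```text
t: 9.25
ee_pos: [0.5998, 0.0371, 0.3585]
tcp_rot: [-0.001, 0.636, 0.772, -0.001]
force: [-0.0, 0.7, 0.6]
gripper_width: 0.0877
grasp_force: 0.0
(0.6, 0.0385, 0.319) [[283.2 237. ]]
(0.6, 0.0385, 0.269) [[283.5 216.1]]
(0.553, 0.071, 0.262) [[231.6 162. ]]
```

View pics/w3.png

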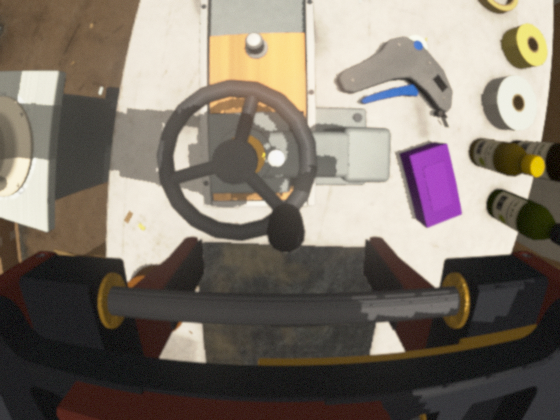

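The crank's top is at about (287,233) and the hub at (235,158), within about 2 mm of what I estimated. I descend and grip the crank.

```bash
python3 -m jog '[[0.004,0.010,-0.07,0],[0,0,-0.1,0],[0,0,-0.07,0],[0,0,-0.026,0],[0,0,0,0]]'; python3 -m jog '[[0,0,0,0],[0,0,0,0],[0,0,0,0],[0,0,0,0],[0,0,0,0],[0,0,0,0],[0,0,0,0],[0,0,0,0]]' 1 30
```

```text
t: 9.8
ee_pos: [0.6001, 0.0426, 0.2929]
tcp_rot: [-0.001, 0.634, 0.774, -0.001]
force: [-0.2, 0.6, 0.4]
gripper_width: 0.0879
grasp_force: 0.0
t: 10.6
ee_pos: [0.6007, 0.0415, 0.2939]
tcp_rot: [-0.0, 0.634, 0.773, -0.0]
force: [0.8, 0.5, -0.1]
gripper_width: 0.0278
grasp_force: 0.0
```

```bash
python3 -m jog '[[0,0,0,0],[0,0,0,0],[0,0,0,0]]'
cat > arc.py <<'E'
import sys,numpy as np
p0,step,n=map(float,sys.argv[1:4]); r=.058
a=np.radians(p0-step*np.arange(int(n)+1)); d=np.diff(np.c_[r*np.cos(a),r*np.sin(a)],axis=0)/.25
print(",".join("[%.3f,%.3f,%.4f,0]"%(x,y,-.02*step/360/.25) for x,y in d))
E
python3 arc.py -34 10 37
```

```text
t: 10.9
ee_pos: [0.6005, 0.0414, 0.2939]
tcp_rot: [-0.0, 0.634, 0.773, -0.0]
force: [-3.9, -0.3, 0.3]
gripper_width: 0.0241
grasp_force: 30.0
[-0.025,-0.031,-0.0022,0],[-0.031,-0.027,-0.0022,0],[-0.035,-0.021,-0.0022,0],[-0.038,-0.014,-0.0022,0],[-0.040,-0.008,-0.0022,0],[-0.040,-0.001,-0.0022,0],[-0.040,0.006,-0.0022,0],[-0.038,0.013,-0.0022,0],[-0.035,0.020,-0.0022,0],[-0.031,0.025,-0.0022,0],[-0.027,0.031,-0.0022,0],[-0.021,0.035,-0.0022,0],[-0.014,0.038,-0.0022,0],[-0.008,0.040,-0.0022,0],[-0.001,0.040,-0.0022,0],[0.006,0.040,-0.0022,0],[0.013,0.038,-0.0022,0],[0.020,0.035,-0.0022,0],[0.025,0.031,-0.0022,0],[0.031,0.027,-0.0022,0],[0.035,0.021,-0.0022,0],[0.038,0.014,-0.0022,0],[0.040,0.008,-0.0022,0],[0.040,0.001,-0.0022,0],[0.040,-0.006,-0.0022,0],[0.038,-0.013,-0.0022,0],[0.035,-0.020,-0.0022,0],[0.031,-0.025,-0.0022,0],[0.027,-0.031,-0.0022,0],[0.021,-0.035,-0.0022,0],[0.014,-0.038,-0.0022,0],[0.008,-0.040,-0.0022,0],[0.001,-0.040,-0.0022,0],[-0.006,-0.040,-0.0022,0],[-0.013,-0.038,-0.0022,0],[-0.020,-0.035,-0.0022,0],[-0.025,-0.031,-0.0022,0]
```

```bash
python3 -m jog '[[-0.025,-0.031,-0.0022,0],[-0.031,-0.027,-0.0022,0],[-0.035,-0.021,-0.0022,0],[-0.038,-0.014,-0.0022,0]]'; python3 -m jog '[[-0.040,-0.008,-0.0022,0],[-0.040,-0.001,-0.0022,0],[-0.040,0.006,-0.0022,0],[-0.038,0.013,-0.0022,0],[-0.035,0.020,-0.0022,0]]'
```

```text
t: 11.3
ee_pos: [0.5679, 0.0185, 0.2916]
tcp_rot: [-0.0, 0.634, 0.773, 0.001]
force: [0.9, 7.5, 1.0]
gripper_width: 0.0245
grasp_force: 30.0
t: 11.8
ee_pos: [0.5206, 0.0262, 0.2889]
tcp_rot: [0.001, 0.634, 0.773, 0.002]
force: [7.4, 7.1, -1.5]
gripper_width: 0.0247
grasp_force: 30.0
```

```bash
python3 -m jog '[[-0.029,0.030,-0.0022,0],[-0.026,0.036,-0.0022,0],[-0.021,0.035,-0.0022,0],[-0.014,0.038,-0.0022,0],[-0.008,0.040,-0.0022,0]]'; python3 -m jog '[[-0.001,0.040,-0.0022,0],[0.006,0.040,-0.0022,0],[0.013,0.038,-0.0022,0],[0.020,0.035,-0.0022,0]]'; python3 -m jog '[[0.025,0.031,-0.0022,0],[0.031,0.027,-0.0022,0],[0.035,0.021,-0.0022,0],[0.038,0.014,-0.0022,0],[0.040,0.008,-0.0022,0]]'
```

```text
t: 12.3
ee_pos: [0.4951, 0.0707, 0.2861]
tcp_rot: [-0.0, 0.634, 0.773, -0.001]
force: [1.3, -2.4, -0.2]
gripper_width: 0.0244
grasp_force: 30.0
t: 12.7
ee_pos: [0.5059, 0.1093, 0.2838]
tcp_rot: [0.001, 0.634, 0.773, -0.0]
force: [3.8, -6.3, -2.4]
gripper_width: 0.0243
grasp_force: 30.0
t: 13.2
ee_pos: [0.5478, 0.1332, 0.281]
tcp_rot: [0.0, 0.635, 0.773, -0.002]
force: [-2.2, -11.4, 1.0]
gripper_width: 0.0245
grasp_force: 30.0
```

```bash
cat > circ.py <<'E'
import numpy as np
from scipy.optimize import least_squares
P=np.array([(.6005,.0414),(.5679,.0185),(.5206,.0262),(.4951,.0707),(.5059,.1093),(.5478,.1332)])
for free in(0,1):
    r=least_squares(lambda c:np.hypot(*(P-c[:2]).T)-(c[2] if free else .058),[.55,.07,.058]);c=r.x
    print(c.round(4),(r.fun*1e3).round(1),np.degrees(np.arctan2(*(P-c[:2]).T[::-1])).round(1))
E
python3 circ.py; python3 arc.py 93 10 10
```

```text
[0.5528 0.0748 0.058 ] [ 0.2  0.3  0.3 -0.1  0.2  0.6] [ -35.   -75.  -123.5 -175.9  143.7   94.9]
[0.553  0.075  0.0583] [-0.2  0.1  0.2 -0.3 -0.   0.1] [ -35.3  -75.2 -123.6 -175.8  143.9   95.1]
[0.040,-0.001,-0.0022,0],[0.040,-0.008,-0.0022,0],[0.037,-0.015,-0.0022,0],[0.034,-0.021,-0.0022,0],[0.030,-0.027,-0.0022,0],[0.025,-0.032,-0.0022,0],[0.019,-0.036,-0.0022,0],[0.012,-0.038,-0.0022,0],[0.006,-0.040,-0.0022,0],[-0.001,-0.040,-0.0022,0]
```

```bash
python3 -m jog '[[0.040,-0.006,-0.0022,0],[0.040,-0.013,-0.0022,0],[0.037,-0.015,-0.0022,0]]'; python3 -m jog '[[0.034,-0.021,-0.0022,0],[0.030,-0.027,-0.0022,0],[0,0,0,0]]'
python3 - <<'E'
import json
from h import *
import cv2
S=cap("scene");D=cap("side")
a=D["img"][150:300,230:340]; b=S["img"][190:300,225:345]
a=cv2.resize(a,(400,545),interpolation=2);b=cv2.resize(b,(400,367),interpolation=2)
o=np.zeros((545,800,3),np.uint8);o[:,:400]=a;o[:367,400:]=b;cv2.imwrite("pics/v1.png",o)
px,py,yaw=.5535,.0730,.203
cs,sn=np.cos(yaw),np.sin(yaw)
for z in(89,99,109):
  for P in [(-45,45),(45,45),(-45,-45)]:
    w=[px+cs*P[0]/1e3-sn*P[1]/1e3,py+sn*P[0]/1e3+cs*P[1]/1e3,z/1e3]
    u=proj(D,w)[0];v=proj(S,w)[0]
    print(z,P,((u-[230,150])*[400/110,545/150]).round(),((v-[225,190])*[400/120,367/110]+[400,0]).round())
E
```

```text
t: 13.5
ee_pos: [0.5772, 0.1274, 0.2795]
tcp_rot: [-0.001, 0.633, 0.774, 0.001]
force: [-1.7, 4.7, -0.3]
gripper_width: 0.0241
grasp_force: 30.0
t: 13.8
ee_pos: [0.595, 0.1143, 0.2783]
tcp_rot: [0.001, 0.634, 0.774, 0.002]
force: [5.9, 3.3, -0.5]
gripper_width: 0.0245
grasp_force: 30.0
89 (-45, 45) [332. 290.] [528. 236.]
89 (45, 45) [227. 290.] [575. 184.]
89 (-45, -45) [326. 218.] [609. 268.]
99 (-45, 45) [333. 282.] [528. 228.]
99 (45, 45) [227. 282.] [575. 177.]
99 (-45, -45) [326. 210.] [609. 260.]
109 (-45, 45) [334. 273.] [528. 220.]
109 (45, 45) [227. 274.] [575. 169.]
109 (-45, -45) [327. 202.] [609. 253.]
```

View pics/v1.png

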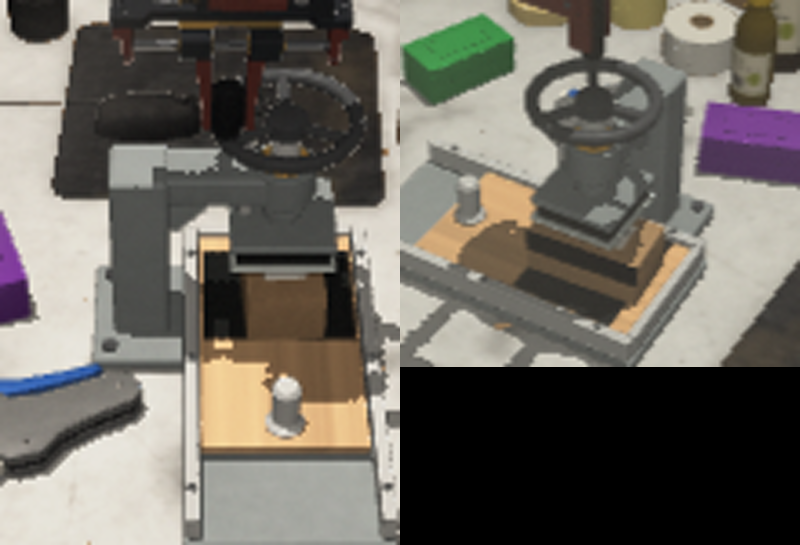

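```bash
python3 arc.py 43 10 36
```

```text
[0.025,-0.032,-0.0022,0],[0.019,-0.036,-0.0022,0],[0.012,-0.038,-0.0022,0],[0.006,-0.040,-0.0022,0],[-0.001,-0.040,-0.0022,0],[-0.008,-0.040,-0.0022,0],[-0.015,-0.037,-0.0022,0],[-0.021,-0.034,-0.0022,0],[-0.027,-0.030,-0.0022,0],[-0.032,-0.025,-0.0022,0],[-0.036,-0.019,-0.0022,0],[-0.038,-0.012,-0.0022,0],[-0.040,-0.006,-0.0022,0],[-0.040,0.001,-0.0022,0],[-0.040,0.008,-0.0022,0],[-0.037,0.015,-0.0022,0],[-0.034,0.021,-0.0022,0],[-0.030,0.027,-0.0022,0],[-0.025,0.032,-0.0022,0],[-0.019,0.036,-0.0022,0],[-0.012,0.038,-0.0022,0],[-0.006,0.040,-0.0022,0],[0.001,0.040,-0.0022,0],[0.008,0.040,-0.0022,0],[0.015,0.037,-0.0022,0],[0.021,0.034,-0.0022,0],[0.027,0.030,-0.0022,0],[0.032,0.025,-0.0022,0],[0.036,0.019,-0.0022,0],[0.038,0.012,-0.0022,0],[0.040,0.006,-0.0022,0],[0.040,-0.001,-0.0022,0],[0.040,-0.008,-0.0022,0],[0.037,-0.015,-0.0022,0],[0.034,-0.021,-0.0022,0],[0.030,-0.027,-0.0022,0]
```

```bash
cat > ft.py <<'E'
import sys,re,json,numpy as np
t=sys.stdin.read(); g=lambda k:json.loads(re.search(k+r": (.*)",t).group(1))
p,f=np.array(g("ee_pos")),np.array(g("\nforce")); d=p[:2]-[.5530,.0750]; a=np.arctan2(d[1],d[0]); c,s=np.cos(a),np.sin(a)
print("t %.1f phi %.1f r %.1f z %.1f | Frad %.1f Ftan %.1f Fz %.1f w %.1f"%(g("t"),np.degrees(a),np.hypot(*d)*1e3,p[2]*1e3,f[0]*c+f[1]*s,f[0]*s-f[1]*c,f[2],1e3*g("gripper_width")))
E
python3 -m jog '[[0.029,-0.028,-0.0022,0],[0.019,-0.036,-0.0022,0],[0.012,-0.038,-0.0022,0]]'|python3 ft.py; python3 -m jog '[[0.006,-0.040,-0.0022,0],[-0.001,-0.040,-0.0022,0],[-0.008,-0.040,-0.0022,0]]'|python3 ft.py; python3 -m jog '[[-0.015,-0.037,-0.0022,0],[-0.021,-0.034,-0.0022,0],[-0.027,-0.030,-0.0022,0]]'|python3 ft.py; python3 -m jog '[[-0.032,-0.025,-0.0022,0],[-0.036,-0.019,-0.0022,0],[-0.038,-0.012,-0.0022,0]]'|python3 ft.py
```

```text
t 14.2 phi 13.3 r 57.8 z 276.6 | Frad 3.7 Ftan -3.9 Fz -1.1 w 24.4
t 14.5 phi -17.9 r 57.9 z 274.9 | Frad 1.3 Ftan -3.5 Fz -0.8 w 24.2
t 14.8 phi -48.6 r 58.0 z 273.2 | Frad 1.7 Ftan -3.6 Fz -1.7 w 24.5
t 15.1 phi -79.3 r 58.1 z 271.5 | Frad 0.1 Ftan -4.5 Fz -3.5 w 24.0
```

```bash
python3 -m jog '[[-0.040,-0.006,-0.0026,0],[-0.040,0.001,-0.0026,0],[-0.040,0.008,-0.0026,0]]'|python3 ft.py;python3 -m jog '[[-0.037,0.015,-0.0024,0],[-0.034,0.021,-0.0024,0],[-0.030,0.027,-0.0024,0]]'|python3 ft.py;python3 -m jog '[[-0.025,0.032,-0.0022,0],[-0.019,0.036,-0.0022,0],[-0.012,0.038,-0.0022,0]]'|python3 ft.py; python3 -m jog '[[-0.006,0.040,-0.0022,0],[0.001,0.040,-0.0022,0]]'|python3 ft.py;python3 -m jog '[[0.008,0.040,-0.0022,0],[0.015,0.037,-0.0022,0]]'|python3 ft.py
```

```text
t 15.4 phi -109.2 r 58.3 z 269.8 | Frad -4.0 Ftan -3.7 Fz -4.2 w 23.9
t 15.7 phi -138.5 r 58.4 z 268.1 | Frad -9.1 Ftan -3.8 Fz -4.8 w 24.2
t 16.0 phi -167.4 r 58.4 z 266.5 | Frad -10.7 Ftan -4.5 Fz -5.7 w 24.8
t 16.2 phi 173.6 r 58.5 z 265.5 | Frad -11.8 Ftan -3.0 Fz -6.7 w 24.2
t 16.4 phi 154.5 r 58.4 z 264.4 | Frad -10.3 Ftan -4.3 Fz -4.2 w 24.2
```

```bash
python3 -m jog '[[0.026,0.032,-0.0032,0],[0.031,0.028,-0.0032,0]]'|python3 ft.py;python3 -m jog '[[0.032,0.025,-0.0022,0]]'|python3 ft.py;python3 -m jog '[[0.036,0.019,-0.0022,0]]'|python3 ft.py;python3 -m jog '[[0.038,0.010,-0.0022,0]]'|python3 ft.py;python3 -m jog '[[0.040,0.005,-0.0022,0]]'|python3 ft.py;python3 -m jog '[[0.040,-0.001,-0.0022,0]]'|python3 ft.py;python3 -m jog '[[0.040,-0.008,-0.0022,0]]'|python3 ft.py
```

```text
t 16.6 phi 134.0 r 57.8 z 263.3 | Frad 3.8 Ftan -3.4 Fz 1.4 w 24.3
t 16.7 phi 123.2 r 57.9 z 262.7 | Frad 3.2 Ftan -3.2 Fz 0.4 w 24.4
t 16.8 phi 112.6 r 57.8 z 262.1 | Frad 2.2 Ftan -4.1 Fz 1.0 w 24.5
t 16.9 phi 102.4 r 57.6 z 261.5 | Frad 5.0 Ftan -3.3 Fz 1.3 w 24.1
t 17.0 phi 92.2 r 57.7 z 261.0 | Frad 3.1 Ftan -2.8 Fz 1.4 w 24.5
t 17.1 phi 81.9 r 57.8 z 260.4 | Frad 2.0 Ftan -2.5 Fz 1.7 w 24.3
t 17.2 phi 71.5 r 57.8 z 259.8 | Frad 2.1 Ftan -2.9 Fz 2.4 w 24.5
```

```bash
python3 -m jog '[[0.037,-0.016,-0.0022,0]]'|python3 ft.py;python3 -m jog '[[0.034,-0.022,-0.0022,0]]'|python3 ft.py;python3 -m jog '[[0.030,-0.027,-0.0022,0]]'|python3 ft.py;python3 -m jog '[[0.025,-0.032,-0.0022,0]]'|python3 ft.py;python3 -m jog '[[0.019,-0.036,-0.0022,0]]'|python3 ft.py;python3 -m jog '[[0.012,-0.038,-0.0022,0]]'|python3 ft.py;python3 -m jog '[[0.006,-0.040,-0.0022,0]]'|python3 ft.py
```

```text
t 17.3 phi 61.0 r 57.7 z 259.2 | Frad 2.7 Ftan -3.4 Fz 1.6 w 24.4
t 17.4 phi 50.7 r 57.8 z 258.6 | Frad 1.5 Ftan -3.7 Fz 2.0 w 24.2
t 17.5 phi 40.3 r 57.8 z 258.1 | Frad 1.4 Ftan -3.4 Fz 2.3 w 24.4
t 17.6 phi 29.8 r 57.9 z 257.5 | Frad -1.1 Ftan -3.1 Fz 3.9 w 24.2
t 17.7 phi 19.6 r 57.9 z 256.9 | Frad -2.1 Ftan -3.2 Fz 3.2 w 24.7
t 17.8 phi 9.5 r 58.0 z 256.3 | Frad -2.7 Ftan -3.3 Fz 3.5 w 24.2
t 17.9 phi -0.3 r 58.2 z 255.8 | Frad -6.5 Ftan -3.7 Fz 4.5 w 24.7
```

```bash
python3 -m jog '[[-0.007,-0.020,0.0015,0]]'|python3 ft.py;python3 -m jog '[[-0.003,-0.020,-0.0011,0]]'|python3 ft.py;python3 -m jog '[[-0.0045,-0.0197,-0.0011,0]]'|python3 ft.py;python3 -m jog '[[-0.006,-0.019,-0.0011,0]]'|python3 ft.py;python3 -m jog '[[-0.008,-0.0186,-0.0011,0]]'|python3 ft.py;python3 -m jog '[[-0.0095,-0.0178,-0.0011,0]]'|python3 ft.py;python3 -m jog '[[-0.011,-0.017,-0.0011,0]]'|python3 ft.py;python3 -m jog '[[-0.0124,-0.016,-0.0011,0]]'|python3 ft.py
```

```text
t 18.0 phi -5.6 r 57.8 z 255.6 | Frad 5.2 Ftan -4.3 Fz -0.9 w 24.5
t 18.1 phi -10.0 r 57.8 z 255.3 | Frad 4.5 Ftan -3.1 Fz 0.5 w 24.1
t 18.2 phi -14.9 r 57.9 z 255.1 | Frad 5.0 Ftan -3.5 Fz 0.5 w 24.5
t 18.3 phi -19.8 r 57.8 z 254.8 | Frad 3.5 Ftan -5.3 Fz -0.1 w 24.3
t 18.4 phi -24.8 r 57.9 z 254.5 | Frad 4.8 Ftan -4.2 Fz 0.3 w 24.3
t 18.5 phi -30.0 r 57.8 z 254.2 | Frad 4.3 Ftan -4.2 Fz 0.3 w 24.1
t 18.6 phi -35.0 r 57.9 z 253.9 | Frad 4.3 Ftan -3.9 Fz -0.9 w 24.4
t 18.7 phi -40.1 r 57.9 z 253.6 | Frad 3.3 Ftan -5.3 Fz -0.3 w 24.3
```

```bash
python3 -m jog '[[-0.0130,-0.0148,-0.0011,0]]'|python3 ft.py;python3 -m jog '[[-0.015,-0.0135,-0.0011,0]]'|python3 ft.py;python3 -m jog '[[-0.016,-0.0122,-0.0011,0]]'|python3 ft.py;python3 -m jog '[[-0.017,-0.0107,-0.0011,0]]'|python3 ft.py;python3 -m jog '[[-0.018,-0.0092,-0.0011,0]]'|python3 ft.py;python3 -m jog '[[-0.0187,-0.0076,-0.0011,0]]'|python3 ft.py
```

```text
t 18.8 phi -45.1 r 57.9 z 253.4 | Frad 2.9 Ftan -5.4 Fz 0.2 w 24.3
t 18.9 phi -50.0 r 57.9 z 253.1 | Frad 2.8 Ftan -4.8 Fz 0.1 w 24.5
t 19.0 phi -55.0 r 58.0 z 252.8 | Frad 3.0 Ftan -5.3 Fz -0.2 w 24.3
t 19.1 phi -60.1 r 58.0 z 252.5 | Frad 1.5 Ftan -4.9 Fz -0.3 w 24.6
t 19.2 phi -65.1 r 58.0 z 252.3 | Frad 2.1 Ftan -5.5 Fz 0.1 w 24.3
t 19.3 phi -70.2 r 58.0 z 252.0 | Frad 2.1 Ftan -5.6 Fz -0.0 w 24.3
```

```bash
python3 -m jog '[[-0.0193,-0.0059,-0.0011,0]]'|python3 ft.py;python3 -m jog '[[-0.0198,-0.0042,-0.0011,0]]'|python3 ft.py;python3 -m jog '[[-0.020,-0.0025,-0.0011,0]]'|tee /tmp/l|python3 ft.py
cat > fit.py <<'E'
import numpy as np
from scipy.optimize import least_squares
# turned deg relative to phi=0 of the last lap, -Ftan
d=[(-373,3.9),(-342,3.5),(-311,3.6),(-281,4.5),(-251,3.7),(-221,3.8),(-192,4.5),(-173,3.0),(-154,4.3),(-134,3.4),(-123,3.2),(-113,4.1),(-102,3.3),(-92,2.8),(-82,2.5),(-71,2.9),(-61,3.4),(-51,3.7),(-40,3.4),(-30,3.1),(-20,3.2),(-9.5,3.3),(0,3.7),(5.6,4.3),(10,3.1),(15,3.5),(20,5.3),(25,4.2),(30,4.2),(35,3.9),(40,5.3),(45,5.4),(50,4.8),(55,5.3),(60,4.9),(65,5.5),(70,5.6)]
import sys; d+= [tuple(map(float,a.split(","))) for a in sys.argv[1:]]
x,y=np.array(d).T
m=lambda p,x:p[0]+p[2]*np.maximum(0,x-p[1])
for name,f,x0 in [("fixed slope",lambda p:m([p[0],p[1],2.5/90],x)-y,[3.6,10]),("base3.79",lambda p:m([3.79,p[0],2.5/90],x)-y,[10]),("free",lambda p:m(p,x)-y,[3.6,10,.028])]:
    r=least_squares(f,x0,x_scale=[1,10,.01][:len(x0)] if len(x0)>1 else 1.,loss="soft_l1",f_scale=.6); c=np.sqrt(np.diag(np.linalg.inv(r.jac.T@r.jac)))*.55; print(name,r.x.round(3),c.round(3))
E
```

```text
t 19.4 phi -75.1 r 58.0 z 251.7 | Frad 1.2 Ftan -5.7 Fz -0.7 w 24.4
t 19.5 phi -80.1 r 58.1 z 251.5 | Frad 1.1 Ftan -6.2 Fz -1.1 w 24.0
t 19.6 phi -85.1 r 58.1 z 251.2 | Frad 0.8 Ftan -6.7 Fz -0.1 w 24.4
```

```bash
python3 fit.py 75,5.7 80,6.2 85,6.7
python3 - <<'E'
from h import *
import cv2
D=cap("side");S=cap("scene")
a=cv2.resize(D["img"][195:270,285:330],(480,800)[::1],interpolation=2)[:600] if 0 else cv2.resize(D["img"][195:255,280:340],(600,600),interpolation=2)
cv2.imwrite("pics/v2.png",a)
E
```

```text
fixed slope [ 3.477 -7.183] [0.149 7.985]
base3.79 [4.159] [6.21]
free [ 3.522 10.     0.037] [1.440e-01 9.781e+00 7.000e-03]
```

View pics/v2.png

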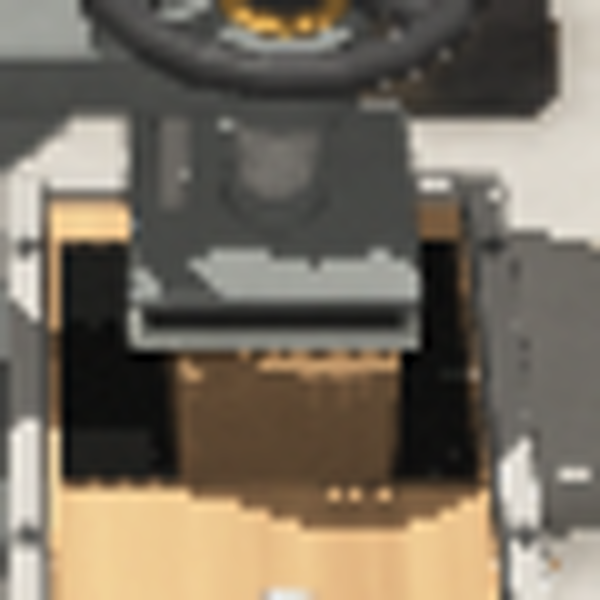

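The side crop shows the carton under the plate and the sponge squeezed to a thin band at about (280,318). The force fit puts contact near 0–8° on this lap, so I make the last 10°, then release.

```bash
python3 -m jog '[[-0.0202,-0.0007,-0.0011,0]]'|python3 ft.py; python3 -m jog '[[-0.0202,0.001,-0.0011,0]]'|python3 ft.py; python3 -m jog '[[0.004,0,0,0],[0.002,0,0,0],[0,0,0,0]]'|python3 ft.py; python3 -m jog '[[0,0,0,0],[0,0,0,0],[0,0,0,0],[0,0,0,0],[0,0,0,0]]' 0.3 |python3 ft.py
```

```text
t 19.8 phi -90.0 r 58.0 z 250.9 | Frad 2.5 Ftan -6.2 Fz -1.3 w 24.6
t 19.9 phi -95.1 r 58.0 z 250.6 | Frad 1.6 Ftan -6.5 Fz -1.5 w 24.4
t 20.2 phi -95.1 r 57.9 z 250.6 | Frad 5.5 Ftan 1.4 Fz 0.1 w 24.4
t 20.7 phi -94.7 r 56.3 z 251.0 | Frad -0.5 Ftan -0.9 Fz 0.7 w 60.1
```

```bash
python3 fit.py 75,5.7 80,6.2 85,6.7
```

```text
fixed slope [ 3.477 -7.183] [0.149 7.985]
base3.79 [4.159] [6.21]
free [ 3.522 10.     0.037] [1.440e-01 9.781e+00 7.000e-03]
```

```bash
python3 -m jog '[[0,0,0.06,0],[0,0,0.12,0],[0,0,0.16,0],[0,0,0.12,0],[0,0,0.04,0],[0,0,0,0],[0,0,0,0],[0,0,0,0]]' && python3 -c "
from rig import workorder; print(workorder.close_job())"
```

```text
t: 21.5
ee_pos: [0.5482, 0.0187, 0.3735]
tcp_rot: [-0.001, 0.634, 0.773, -0.001]
force: [0.5, 0.2, 1.0]
gripper_width: 0.0613
grasp_force: 0.0
the job is handed in; nothing more can be done
None
```

I pushed the tray home over the bead, wound the plate down onto the carton and snugged it by about a quarter turn (87–102° past contact, estimated from the crank force), then handed the job in at about 21.5 s with the robot clear; the verdict was not shown.

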